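# Shut the snap-lid tub of grinding discs

## Task

Shut the blue-grey tub of grinding discs with its yellow lid, which someone has dropped loosely and askew on top: work the lid's back edge in under the tub's back lip, then press its front down until both sprung catches have snapped over it and it lies flush on the rim. Press firmly but do not crush the lid, leave the tub standing where it is, and leave the shut tub, the grinder and the spanner alone.

Things in the scene. Friction and masses are not known exactly. Their poses are not given: they have to be found in the camera images.
- tub: Open blue-grey plastic tub, loose on the bench, 182 x 128 mm, rim 68 mm high, 2 to 3 kg with discs. Origin: centre of its underside; x points from its front (towards the robot) to its back, y to its left, z up. The lid's seat is the flat rim, z = 68. Shut, the lid lies flat on the rim, its centre within 2 mm of x = 0, y = 0, its back edge under the lip, its front edge under both catches
- lip (a point): Middle of the front edge of the tub's back lip, on its underside, at x = 76, y = 0, z = 75.5 mm in the tub's frame: 7.5 mm above the rim. The lip runs along the whole back, 5.5 mm thick (top at z = 81); it overhangs the rim by 13.5 mm, to a back stop at x = 89.5. Its ends are closed by cheeks at y = +-59.5
- lid_mid (a point): Middle of the upper face of the yellow lid's plate: 177 (x) x 116 (y) x 5 mm, rigid, 0.1 to 0.25 kg, back corners cut off by 10 mm. Axes as the tub's when shut: front edge at x = -88.5, back edge at +88.5. A stacking border 10 mm high, 8 mm thick stands on the plate round an open recess: inner faces at x = -64, x = +58, y = +-36. A fingertip in the recess can push the border any way
- lid_back (a point): Middle of the underside of the lid's back edge. At the start the lid lies flat on top of the lip and catches, 13 mm above the rim, 4 to 10 mm too far forward, up to 6 mm sideways, 0.1 rad askew. Drawn forward until this point is at about x = 70 in the tub's frame, the back edge drops off the lip to the rim; slid back under the lip it comes to x = 87 to 90, z = 68
- lid_front_left (a point): Point on the underside of the lid's front edge, 36 mm left of its middle, for the left catch. With the back tucked in and the lid slid home, the front edge still rests on the catches' ramps, about 10 mm above the rim; shut it is down at z = 68 in the tub's frame
- lid_front_right (a point): Point on the underside of the lid's front edge, 36 mm right of its middle, for the right catch; as on the left
- catch_left (a joint): Sprung catch at the tub's front, y = +36: an upright arm 26 mm wide at x = -94 to -90, a red thumb tab on top (z = 81, out to x = -106) and a nose leaning 5 mm back over the rim (tip x = -85, z = 74.5, sloping ramp above). Value in rad: 0 at rest, grows as it bends forward (0.1 = 4 mm). The lid, pressed down on the ramp, bends it; it snaps back to 0 over the lid's edge
- catch_right (a joint): The same at y = -36. Pressing the lid's front past both catches takes about 10 to 20 N, near the front edge and midway between them; pressed off to a side, one may snap before the other. Over 70 N cracks the lid
- shut_tub: A like tub, already shut, with a grey lid: 190 x 128 mm, 83 mm high. Origin: centre of its underside. Leave it alone
- grinder: Small black cordless angle grinder lying on the bench, 250 x 90 mm, 70 mm high. Origin: on the bench under its middle. Leave it alone
- spanner: Steel pin spanner with a red grip lying behind the tub, 125 x 46 mm, 13 mm high. Origin: on the bench under its middle. Leave it alone
Mind the look-alikes: they are no part of the job. What is meant by the part that bears lid_mid is not purple, and is the smaller of those in its own colour.

How it is judged:
On the way, in this order (a step that is already met when the one before it is completed fails the run):
1. the lid's back edge is tucked in under the tub's back lip (z of lid_back in the frame of tub below 0.0715 m and x of lid_back in the frame of tub above 0.083 m and y of lid_back in the frame of tub between -0.006 and 0.006 m), for 0.2 s.
2. the front is pressed down flush and both catches have snapped over it (z of each of lid_front_left, lid_front_right in the frame of tub below 0.0705 m and value of joint each of catch_left, catch_right below 0.04 rad), for 0.2 s.
At the end, for the whole second after the job is handed in: The lid lies flush on the rim (both front points and the back point within 2.5 mm of the rim's height), its back edge under the lip against the back stop (85 to 92 mm behind the tub's centre, within 4 mm to a side), both catches sprung back upright (below 0.04 rad), the tub upright and at rest (all of step 2 and z of lid_back in the frame of tub below 0.0705 m and x of lid_back in the frame of tub between 0.085 and 0.092 m and y of lid_back in the frame of tub between -0.004 and 0.004 m and angle between tub's own z axis and vertical below 0.03 rad and linear speed of tub below 0.01 m/s); the robot touches nothing.
It fails at once if the lid is pressed or pushed with more than 70 N (contact force between the arm and lid above 70 N).
It fails at once if the tub is shoved more than 40 mm (distance of tub from where it was at the start of the episode above 0.04 m).
It fails at once if the shut tub, the grinder or the spanner is shifted by more than 20 mm (distance of any of shut_tub, grinder, spanner from where it was at the start of the episode above 0.02 m).
It also fails if it takes over 64 s, if anything falls off the work surface, if the arm or the gripper's body presses on something with over 40 N, if the wrist force passes 120 N, or if a joint passes its speed limit or range.

## Robot

A 6-joint arm with a two-finger parallel gripper is mounted at the origin on the work surface. World frame = base frame: x ahead of the robot, y to its left, z up, the work surface at z = 0. Lengths are in m, angles in rad, forces in N, time in s.
With the tool pointing down it reaches from about 0.35 to 0.85 m from the base axis. Payload 8.1 kg.
Tool frame: the origin (TCP) lies on the centre line of the jaws, within the pads' length; the fingertips stand robot.tip_reach ahead of it and the grasp point (between the pads) lies 5 mm behind it (robot.tip_reach is the distance from the TCP to the fingertips, in m); z points along the fingers, y is the direction in which the jaws open and shut (so a half turn about z gives the same grasp; the last joint's range is limited). The gripper opens to 93 mm and grips with 3 to 60 N. Pads are 15 mm wide; open, the fingers measure 128 mm over their backs; the gripper's body (75 mm by 188 mm) begins 65 mm behind the grasp point.
Start: joints at [-1.422, 0.13, 1.488, -0, 1.523, -0.085], TCP at [0.139, -0.584, 0.233] pointing down, gripper open.
Joint ranges: [-2.96, 2.96], [-0.89, 2.26], [0.02, 2.5], [-1.34, 4.48], [0, 2.73], [-2.66, 2.66]. Speed limits (rad/s): [2.39, 2.39, 2.79, 3.14, 3.14, 3.14].

## Interface

Orientations are given as a rotation vector (axis times angle).
In Python, from plant import sensors, read_camera, robot gives the robot as it stands.
- The arm moves only by the tool play_rows, never from a script. Its argument "series" is a list that holds one entry, the list of rows, each a list of 5 numbers: the closure, from -1 (fully open) to 1 (shut), then the shift along the world's x, y, z in m, then the turn about the world's z in rad. A call has 1 to 8 rows; each row is the pose to reach, as a shift and turn from the pose commanded when the call began; what a row does not reach only later rows make up. A row lasts 1/10 s, in which the tool goes at most 50 mm and 8.59 degrees, less where a joint would pass 70% of its speed; a pose out of reach is approached as far as the arm can. A call with a gripper value outside its range is refused whole. The fingers move at their own pace and stop on an object; "force" is the grip in N (left out, the last holds). Time passes only in rows, so rows that repeat a pose let the fingers close. It gives the time, the measured TCP pose, the force and the opening at its end, in the units of the state.
- sensors.read_state(): the state, without advancing time (a new reading comes with each control period).
- read_camera(name): name is "scene" or "top"; returns a dict with "color" (480x640x3 uint8, red, green, blue), "range_z" (480x640 float32, m along the optical axis (not along the pixel's ray), 0 where there is no reading), "intrinsics" (3x3 intrinsics, pixels), "D" ([k1, k2, p1, p2, k3] as OpenCV has them; the pictures are not rectified), "rvec" (rotation vector, rad) and "tvec" (3), from world to camera coordinates, as OpenCV has them. Camera axes: x right, y down, z forward; pixel columns grow to the right and rows downward; lengths in m; the calibration is good to about 2 mm. A picture is of the moment at which its call begins.
- robot.close_job(): hands the job in, once; it reports no verdict.
The state is a dict: "t": time; "q": joint angles; "dq": joint speeds; "joint_torque": joint torques, N m; "tool_pos": TCP position; "orientation": TCP orientation; "force": force on the tool from outside, world axes, zero at the start; "wrist_torque": the same for the moment, N m; "opening": finger opening in m.
Only numpy, scipy, OpenCV 4.12 (cv2) and the standard library are available. Lean on these libraries where they do the work, as an engineer would, in place of code of your own. Each camera call takes 0.05 s, during which the arm holds its last target.

## Working session

There is one attempt and no reset: what is moved stays moved. The work goes in short steps, Python scripts to look and compute and a tool call to move; the robot and the scene stay as the last step left them, time stands still between calls to the robot, and variables do not carry over. Pictures are saved under pics/ and viewed, and the job is handed in when it is done.

Besides the shell and the picture viewer there is one more tool, called after ">>>" as name(argument=value, ...) on one line, values as JSON. play_rows: Moves the arm, as the interface text tells. Its arguments: {"type":"object","properties":{"series":{"type":"array","items":{"type":"array","items":{"type":"array","items":{"type":"number"}}}},"force":{"type":"number"}},"required":["series"]}

```bash
ls; mkdir -p pics
cat > h.py <<'E'
import numpy as np, cv2
from plant import sensors, read_camera, robot
def cam(n): 
    c=read_camera(n); c['R']=cv2.Rodrigues(np.array(c['rvec'],float))[0]; c['t']=np.array(c['tvec'],float).ravel(); return c
def save(c,name,crop=None,s=1):
    im=c['color'][:,:,::-1]
    if crop: x0,y0,x1,y1=crop; im=im[y0:y1,x0:x1]
    im=cv2.resize(np.ascontiguousarray(im),None,fx=s,fy=s,interpolation=cv2.INTER_CUBIC); cv2.imwrite('pics/'+name,im)
def plane(c,px,z):
    px=np.array(px,float).reshape(-1,1,2)
    u=cv2.undistortPoints(px,np.array(c['intrinsics'],float),np.array(c['D'],float)).reshape(-1,2)
    d=np.c_[u,np.ones(len(u))]@c['R']; o=-c['R'].T@c['t']
    return o+d*((z-o[2])/d[:,2])[:,None]
def cloud(c):
    h,w=c['range_z'].shape
    vs,us=np.mgrid[:h,:w]
    u=cv2.undistortPoints(np.c_[us.ravel(),vs.ravel()].astype(float).reshape(-1,1,2),np.array(c['intrinsics'],float),np.array(c['D'],float)).reshape(-1,2)
    Z=c['range_z'].ravel().astype(float)
    P=(np.c_[u,np.ones(len(u))]*Z[:,None]-c['t'])@c['R']
    P[Z==0]=np.nan
    return P.reshape(h,w,3)
def proj(c,P):
    return cv2.projectPoints(np.array(P,float).reshape(-1,1,3),np.array(c['rvec'],float),c['t'],np.array(c['intrinsics'],float),np.array(c['D'],float))[0].reshape(-1,2)
E
python3 - <<'E'
from h import *
for n in('scene','top'):
    c=cam(n); save(c,n+'0.png'); print(n,-c['R'].T@c['t'],c['intrinsics'][0])
print(sensors.read_state(), robot.tip_reach)
E
```

```text
pics
scene [1.30014436 0.55127846 0.95749424] [556.25861477   0.         318.29996985]
top [0.52670788 0.02265797 1.06224815] [475.61081733   0.         324.26623219]
{'t': 0.1, 'q': array([-1.42240745e+00,  1.31072194e-01,  1.48919167e+00,  2.17856722e-05,
        1.52299025e+00, -8.53861647e-02]), 'dq': array([ 0.00067148, -0.00098651, -0.0007034 ,  0.00011242,  0.00017255,
        0.00151343]), 'joint_torque': array([ 1.11002679e-03, -5.61339605e+01, -4.93093693e+01,  7.71024311e-02,
        2.90249416e-02, -8.05012564e-05]), 'tool_pos': array([ 0.13895493, -0.58317859,  0.23168867]), 'orientation': array([-3.11850597e+00, -3.66181965e-01,  4.80104956e-05]), 'force': array([-0.01718232,  1.20532824, -0.10567323]), 'wrist_torque': array([-0.01839845, -0.03134418, -0.0033664 ]), 'opening': 0.09315376803470576} 0.014
```

View pics/scene0.png

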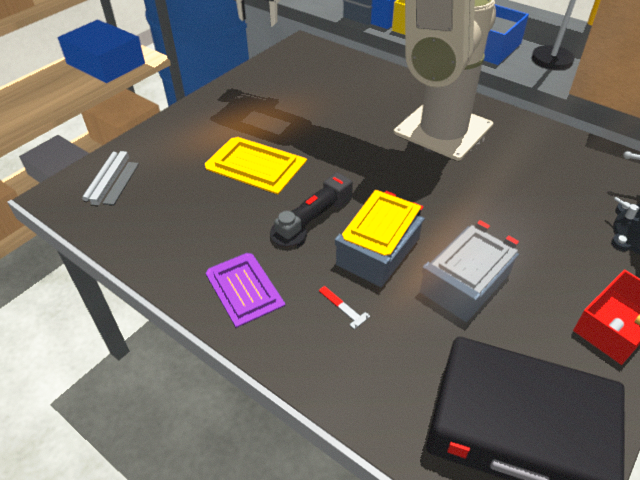

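View pics/top0.png

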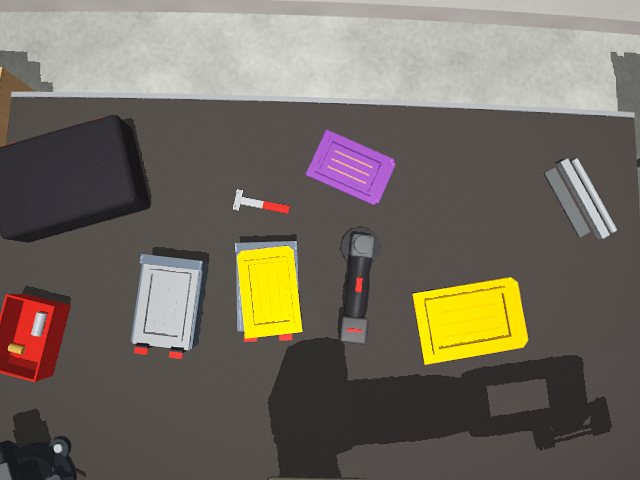

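Candidates in the top view are the yellow lid on the tub at (269,290), a bigger yellow lid on the bench at (470,320) and a purple lid at (350,167). The one on the tub fits, being yellow and the smaller of the two. I'll confirm that in a crop and measure.

Run:
```python
from h import *
c=cam('top'); save(c,'crop1.png',(215,220,325,360),4.2)
hsv=cv2.cvtColor(c['color'],cv2.COLOR_RGB2HSV)
H,S,V=[hsv[...,i].astype(int) for i in range(3)]
P=cloud(c)
m=((H>20)&(H<35)&(S>150)&(V>80)).astype(np.uint8)
n,l,st,ce=cv2.connectedComponentsWithStats(m)
for i in range(1,n):
    if st[i,4]>300:
        cnt=max(cv2.findContours((l==i).astype(np.uint8),cv2.RETR_EXTERNAL,cv2.CHAIN_APPROX_NONE)[0],key=cv2.contourArea)
        z=np.nanmedian(P[l==i][:,2])
        X=plane(c,cnt.reshape(-1,2),0.086 if z>0.05 else 0.01)
        r=cv2.minAreaRect((X[:,:2]*1000).astype(np.float32)); print('yellow',ce[i],st[i],'z',z,r,np.ravel(cv2.boxPoints(r)).round(1))
red=(((H<8)|(H>172))&(S>130)&(V>80)).astype(np.uint8)
n,l,st,ce=cv2.connectedComponentsWithStats(red)
for i in range(1,n):
    if st[i,4]>15: print('red',ce[i].round(1),st[i],np.nanmedian(P[l==i][:,2]).round(4),plane(c,ce[i],0.081).round(4))
bl=((H>95)&(H<125)&(S>40)&(V>60)).astype(np.uint8)
ys,xs=np.where(bl[225:345,225:310]); 
Q=P[225:345,225:310][ys,xs]; k=Q[:,2]>0.07
print(len(xs),k.sum()); np.set_printoptions(suppress=True)
r=cv2.minAreaRect((Q[k,:2]*1000).astype(np.float32)); print(r,np.nanmedian(Q[k,2]), cv2.boxPoints(r))
```

```text
yellow [268.78285369 291.82612196] [ 237  246   66   93 4969] z 0.08735559756615643 ((512.0936889648438, 110.521240234375), (177.78990173339844, 117.37571716308594), 7.946722984313965) [415.9 156.4 432.2  40.1 608.2  64.7 592.  180.9]
yellow [469.93922003 319.92109039] [ 412  277  116   88 7667] z 0.0081681805719044 ((458.4388427734375, -331.9493408203125), (159.78054809570312, 243.265869140625), 10.305024147033691) [ 358.1 -226.6  401.6 -465.9  558.8 -437.3  515.3 -198. ]
red [275.6 206.9] [262 201  28  13 222] 0.0061 [[0.687 0.103 0.081]]
red [358.4 284.3] [355 277   8  16 101] 0.0637 [[ 0.5308 -0.0727  0.081 ]]
red [ 30.6 335.8] [   0  294   71   88 4564] 0.0233 [[0.405  0.6005 0.081 ]]
red [353.7 329.6] [347 328  15   4  47] 0.0644 [[ 0.4382 -0.0648  0.081 ]]
red [285.3 337.1] [279 334  14   7  86] 0.0815 [[0.4201 0.0741 0.081 ]]
red [250.2 339.6] [244 337  13   5  47] 0.0817 [[0.4131 0.1453 0.081 ]]
red [140.6 350.4] [134 347  14   8  96] 0.081 [[0.3846 0.3679 0.081 ]]
red [175.4 354.8] [169 351  14   8  88] 0.0812 [[0.3782 0.2962 0.081 ]]
717 468
((524.0844116210938, 116.05940246582031), (180.19866943359375, 127.4197998046875), 3.3471014499664307) 0.08175530535567649 [[430.4191   174.4002  ]
 [437.85843   47.197754]
 [617.74976   57.718597]
 [610.3104   184.92105 ]]
```

View pics/crop1.png

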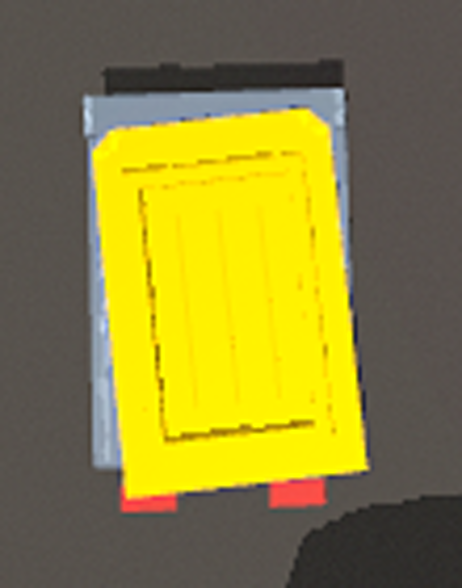

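Run:
```python
from h import *
np.set_printoptions(suppress=True,precision=4)
c=cam('top'); P=cloud(c)
hsv=cv2.cvtColor(c['color'],cv2.COLOR_RGB2HSV)
H,S,V=[hsv[...,i].astype(int) for i in range(3)]
bl=((H>95)&(H<125)&(S>40)&(V>90))
# lip back edge: topmost blue per column
pts=[]
for u in range(238,295):
    v=np.where(bl[232:262,u])[0]
    if len(v): pts.append((u,232+v[0]-0.5))
X=plane(c,pts,0.081); p=np.polyfit(X[:,1],X[:,0],1); print('lip back edge x=',p,'yaw',-p[0] ,'res',np.std(X[:,0]-np.polyval(p,X[:,1])))
for v in range(243,252,2):
    u=np.where(bl[v,228:305])[0]+228
    a=plane(c,[(u[0]-.5,v),(u[-1]+.5,v)],0.081); print(v,u[0],u[-1],a[:,:2].ravel(),(a[0,1]-a[1,1]))
red=(((H<8)|(H>172))&(S>110)&(V>80))
for u0,u1 in((244,258),(278,294)):
    q=[(u,np.where(red[325:350,u])[0][-1]+325+.5) for u in range(u0,u1) if red[325:350,u].any()]
    A=plane(c,q,0.081); print('tab front',A[[0,-1],:2].ravel(),np.median(A[:,0]))
    v=[np.where(red[r,u0-3:u1+3])[0]+u0-3 for r in range(334,344)]
    print([(x[0],x[-1]) for x in v if len(x)])
```

```text
lip back edge x= [-0.0573  0.6211] yaw 0.05733620597318029 res 0.0006915013712396661
243 235 296 [0.6091 0.1853 0.6126 0.0572] 0.12807199146344553
245 235 296 [0.6049 0.1851 0.6085 0.0571] 0.12801769904096627
247 235 296 [0.6008 0.1849 0.6043 0.057 ] 0.12796377002162795
249 235 296 [0.5967 0.1847 0.6002 0.0568] 0.12791020358744035
251 235 296 [0.5925 0.1846 0.5961 0.0567] 0.12785699893668162
tab front [0.409  0.1577 0.4096 0.1333] 0.40931684381045036
[(np.int64(244), np.int64(244)), (np.int64(244), np.int64(256)), (np.int64(244), np.int64(256)), (np.int64(244), np.int64(256)), (np.int64(244), np.int64(256))]
tab front [0.4129 0.0867 0.4155 0.0604] 0.41318608937476065
[(np.int64(284), np.int64(291)), (np.int64(279), np.int64(291)), (np.int64(279), np.int64(292)), (np.int64(279), np.int64(292)), (np.int64(279), np.int64(292)), (np.int64(279), np.int64(292)), (np.int64(279), np.int64(287))]
```

The crop confirms it: a flat yellow lid, measured 178 x 117 mm at z≈0.087, lying askew on the blue-grey tub.
- **Tub:** origin ≈ (0.517, 0.116), yaw ≈ 0.056. The lip and the tabs agree on this.
- **Lid:** centre ≈ (0.512, 0.1105), yaw ≈ 0.139.

The plan is to put two spread fingertips in the recess, so they fit it closely.

>>> play_rows(series=[[[0.333,0.05,0.1,0,0],[0.333,0.08,0.15,0,0],[0.333,0.105,0.195,0,0],[0.333,0.13,0.24,0,0],[0.333,0.155,0.285,0,0],[0.333,0.18,0.33,0,-0.095],[0.333,0.2,0.37,0,-0.095],[0.333,0.225,0.415,0,-0.095]]], force=30)

```text
t: 1.0
tool_pos: [0.33, -0.2302, 0.2327]
orientation: [3.134, 0.217, 0.001]
force: [1.9, -1.2, 0.4]
opening: 0.0339
```

>>> play_rows(series=[[[0.333,0.045,0.085,0,0],[0.333,0.09,0.17,0,0],[0.333,0.13,0.255,0,0],[0.333,0.182,0.34,0,0],[0.333,0.182,0.34,0,0],[0.333,0.182,0.34,0,0],[0.333,0.182,0.34,0,0],[0.333,0.182,0.34,0,0]]])

```text
t: 1.8
tool_pos: [0.5123, 0.111, 0.2324]
orientation: [-3.133, -0.22, -0.0]
force: [-0.2, 0.2, 1.6]
opening: 0.0313
```

Run:
```python
from h import *
s=sensors.read_state(); o=s['orientation']; print(s['t'],s['tool_pos'],2*np.arctan2(o[1],o[0]),s['opening'],s['force'],s['q'])
```

```text
1.8 [0.5122816  0.11097517 0.23238238] -6.142690224502385 0.03134939828874157 [-0.19450312  0.2023515   1.62650828] [ 1.15188235e-01 -7.55195122e-02  1.69836692e+00  4.44530855e-04
  1.51862491e+00  1.54546632e+00]
```

>>> play_rows(series=[[[0.333,0,0,-0.04,0],[0.333,0,0,-0.08,0],[0.333,0,0,-0.11,0],[0.333,0,0,-0.11,0],[0.333,0,0,-0.11,0]]])

```text
t: 2.3
tool_pos: [0.5113, 0.1079, 0.1229]
orientation: [3.134, 0.218, -0.002]
force: [0.2, 0.4, 0.1]
opening: 0.0312
```

Run:
```python
from h import *
c=cam('scene'); save(c,'s1.png',(310,130,450,290),4)
```

```text
(no output)
```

View pics/s1.png

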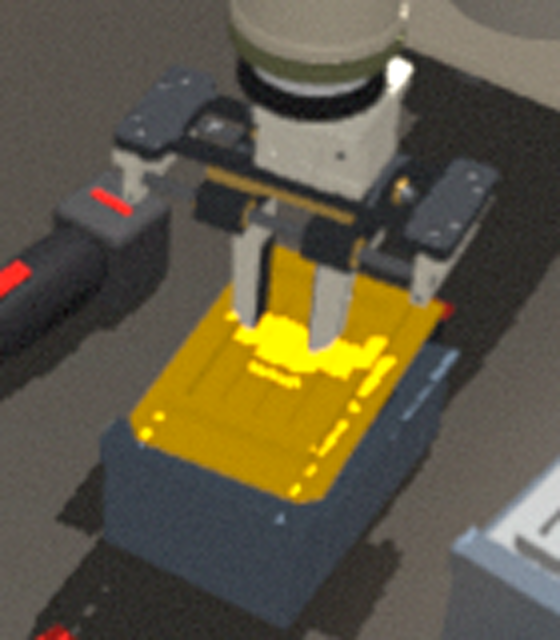

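```bash
cat > st.py <<'E'
from h import *
np.set_printoptions(suppress=True,precision=4)
s=sensors.read_state(); o=s['orientation']; a=(2*np.arctan2(o[1],o[0])+np.pi)%(2*np.pi)-np.pi
p=s['tool_pos']; y=0.056; d=p[:2]-np.array([.517,.1157])
print(s['t'],p,'yaw',round(a,4),'tip z',round(p[2]-.014,4),'tubframe',d@[np.cos(y),np.sin(y)],d@[-np.sin(y),np.cos(y)],s['force'],s['opening'])
E
python3 st.py
```

```text
2.35 [0.5125 0.108  0.1244] yaw 0.1386 tip z 0.1104 tubframe -0.004903941704279067 -0.007462718153894162 [ 0.103   0.2026 -0.7911] 0.031243183566167548
```

>>> play_rows(series=[[[0.333,0,0.002,-0.01,0],[0.333,0,0.002,-0.015,0],[0.333,0,0.002,-0.02,0],[0.333,0,0.002,-0.02,0]]])

```text
t: 2.75
tool_pos: [0.5112, 0.1099, 0.102]
orientation: [3.134, 0.218, -0.001]
force: [-0.3, 0.4, -0.2]
opening: 0.0309
```

```bash
python3 st.py
```

```text
2.75 [0.5112 0.1099 0.102 ] yaw 0.1388 tip z 0.088 tubframe -0.006124675431388869 -0.005482044261637609 [-0.2568  0.3511 -0.2045] 0.030889181689292455
```

>>> play_rows(series=[[[0.333,-0.025,-0.0035,0,0],[0.333,-0.048,-0.0067,0,0],[0.333,-0.05,-0.005,0,-0.03],[0.333,-0.053,-0.003,0,-0.06],[0.333,-0.056,-0.002,0,-0.083],[0.333,-0.06,-0.001,0,-0.083],[0.333,-0.06,-0.001,0,-0.083]]])

```text
t: 3.45
tool_pos: [0.4514, 0.1091, 0.1028]
orientation: [-3.14, -0.089, -0.0]
force: [-0.3, -0.5, -0.2]
opening: 0.031
```

```bash
python3 st.py
cat > look.py <<'E'
from h import *
import sys
np.set_printoptions(suppress=True,precision=1)
tag=sys.argv[1]
c=cam('top'); save(c,'t%s.png'%tag,(215,220,325,360),4.2)
s=cam('scene'); save(s,'s%s.png'%tag,(310,130,450,290),3.7)
hsv=cv2.cvtColor(c['color'],cv2.COLOR_RGB2HSV); H,S,V=[hsv[...,i].astype(int) for i in range(3)]
P=cloud(c); m=(H>18)&(H<36)&(S>140)&(V>60); m[:,:225]=0; m[:,310:]=0; m[:235]=0; m[350:]=0
Q=P[m]; Q=Q[np.isfinite(Q[:,2])]; y=.056
X=Q-np.array([.517,.1157,0]); F=np.c_[X[:,0]*np.cos(y)+X[:,1]*np.sin(y),-X[:,0]*np.sin(y)+X[:,1]*np.cos(y),Q[:,2]]*1000
for x0 in range(-110,100,15):
    k=(F[:,0]>=x0)&(F[:,0]<x0+15)
    if k.sum()>5: print(x0,k.sum(),'y',np.percentile(F[k,1],[1,99]),'z',np.percentile(F[k,2],[5,50,95]))
print('x range',np.percentile(F[:,0],[0.5,99.5]))
E
python3 look.py 2
```

```text
3.45 [0.4514 0.1091 0.1028] yaw 0.0566 tip z 0.0888 tubframe -0.0658430613949985 -0.002923876057942741 [-0.2696 -0.5033 -0.2088] 0.03104594462907519
-95 25 y [-62.4 -56.3] z [83.5 86.7 90.3]
-80 31 y [-62.9 -54.7] z [84.1 87.2 90.9]
-65 16 y [-69.4 -54.8] z [ 85.7  87.6 438.7]
-50 25 y [-68.8 -49.4] z [ 86.   87.7 452.7]
-35 292 y [-62.   52.4] z [84.1 87.1 98.5]
-20 430 y [-60.4  53.6] z [84.1 87.4 97.9]
-5 411 y [-58.8  53.1] z [84.  87.2 97.5]
10 423 y [-58.9  55.2] z [84.4 87.4 97.7]
25 412 y [-57.4  54.9] z [84.2 87.1 98.1]
40 415 y [-57.7  56.2] z [84.4 90.  98.8]
55 407 y [-56.1  56.3] z [84.1 86.9 89.6]
70 152 y [-52.2  47.4] z [84.  86.6 89.8]
x range [-85.1  76.2]
```

View pics/t2.png

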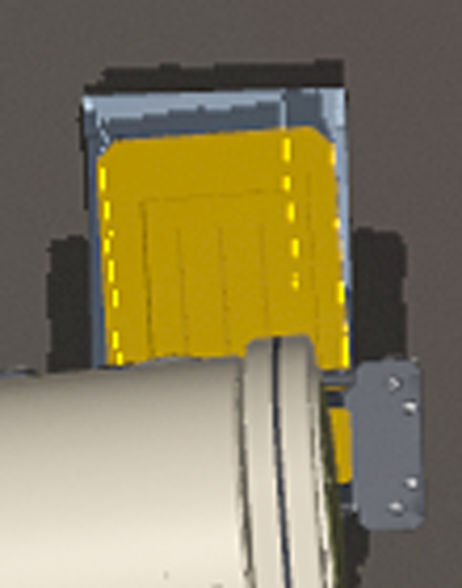

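View pics/s2.png

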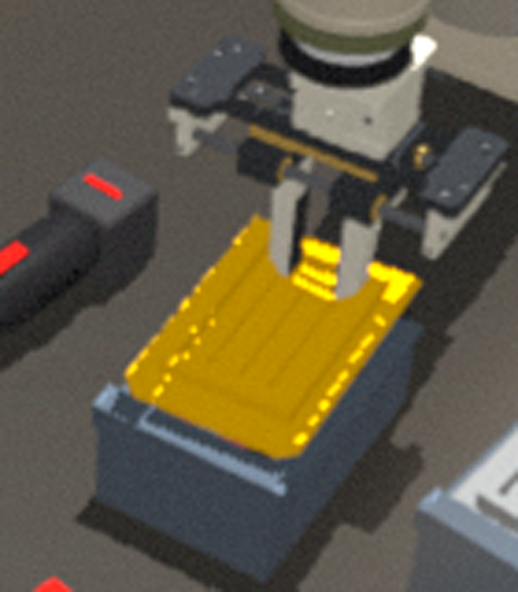

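>>> play_rows(series=[[[0.333,-0.001,0.002,0,0],[0.333,-0.002,0.0045,0,0],[0.333,-0.005,0.0045,0,0],[0.333,-0.0085,0.0045,0,0],[0.333,-0.0085,0.0045,0,0]]])

```text
t: 4.05
tool_pos: [0.4429, 0.1136, 0.1028]
orientation: [-3.14, -0.088, -0.0]
force: [1.1, -0.2, 0.3]
opening: 0.0311
```

```bash
python3 st.py; python3 look.py 3
```

```text
4.05 [0.4429 0.1136 0.1028] yaw 0.0561 tip z 0.0888 tubframe -0.07411702248265621 0.0020202036094540366 [ 1.0551 -0.1818  0.33  ] 0.03110384784098964
-110 18 y [-56.  -48.4] z [83.5 87.5 89.7]
-95 38 y [-56.4 -47.1] z [84.7 87.3 97.2]
-80 36 y [-56.6 -45.7] z [83.5 86.9 96.6]
-65 13 y [-64.3 -43.5] z [ 83.6 209.1 442. ]
-50 203 y [-62.5  52.7] z [80.5 83.4 94.7]
-35 424 y [-61.7  52.5] z [78.9 82.1 92.3]
-20 423 y [-60.2  52.8] z [77.7 80.8 91.9]
-5 405 y [-60.4  52.7] z [76.5 79.7 89.9]
10 414 y [-60.7  52.9] z [75.1 78.2 88.2]
25 417 y [-60.7  54.3] z [74.4 77.3 88. ]
40 394 y [-59.3  54.4] z [72.7 76.7 87.8]
55 321 y [-57.6  50.9] z [71.1 74.2 77.2]
x range [-95.8  67.3]
```

View pics/s3.png

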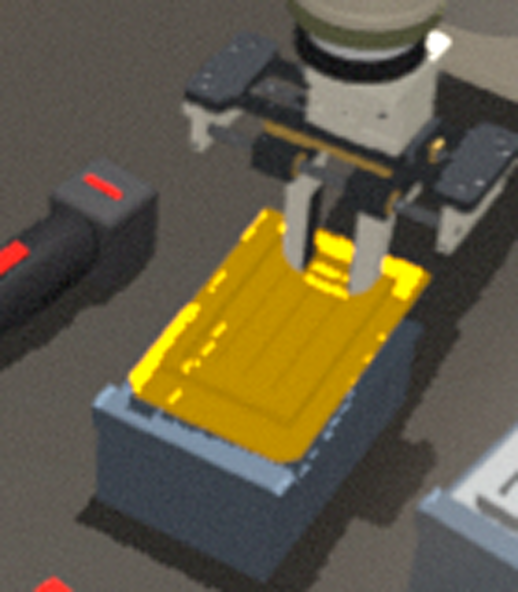

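View pics/t3.png

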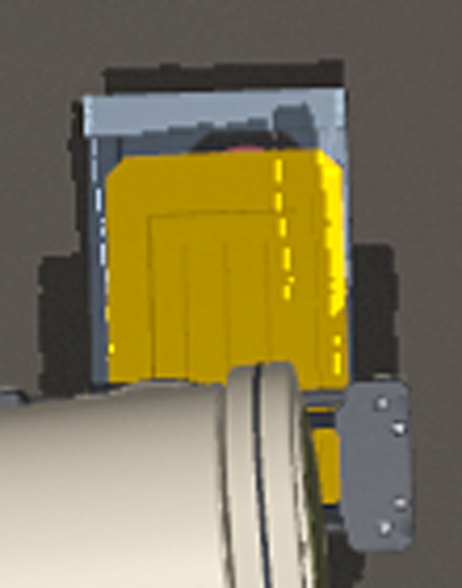

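>>> play_rows(series=[[[0.18,0.002,0,0,0],[0.18,0.002,0,0,0],[0.18,0.002,0,0,0],[0.18,0.035,0.002,-0.002,0],[0.18,0.07,0.004,-0.005,0],[0.18,0.09,0.005,-0.008,0],[0.18,0.095,0.005,-0.008,0],[0.18,0.095,0.005,-0.008,0]]], force=10)

```text
t: 4.95
tool_pos: [0.5379, 0.1184, 0.0942]
orientation: [3.14, 0.087, -0.002]
force: [-1.0, 0.2, -0.1]
opening: 0.0382
```

```bash
python3 st.py; python3 look.py 4
```

```text
4.95 [0.5379 0.1184 0.0942] yaw 0.0556 tip z 0.0802 tubframe 0.021021035633166305 0.0014818507975589764 [-1.0301  0.194  -0.0539] 0.03820346225449426
-110 252 y [-60.   55.2] z [85.2 87.9 90.9]
-95 272 y [-60.2  54.9] z [84.2 88.5 98.4]
-80 277 y [-60.7  54.9] z [82.5 85.9 95.6]
-65 269 y [-60.9  54.8] z [81.1 84.5 94.8]
-50 186 y [-60.7  54.6] z [80.2 83.2 94.1]
-35 40 y [-66.2 -51.5] z [ 79.3  82.8 103.7]
-20 20 y [-67.7 -52.1] z [ 78.7  80.9 453.2]
-5 8 y [-66.1 -52.2] z [ 77.8  79.1 363.2]
10 33 y [-66.3 -52.3] z [ 75.7  79.4 442.6]
25 29 y [-65.3 -50.7] z [ 73.6  76.7 440.1]
40 11 y [-64.4 -51.1] z [ 77.1 181.2 439.3]
55 17 y [-59.3 -49.3] z [73.2 74.6 76.2]
x range [-108.2   61.8]
```

View pics/s4.png

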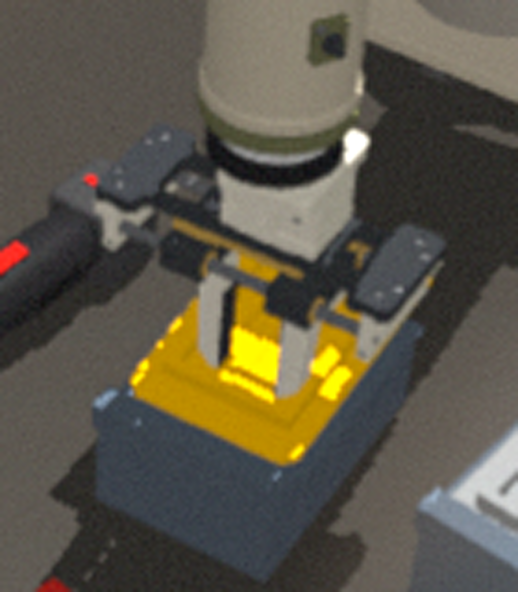

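View pics/t4.png

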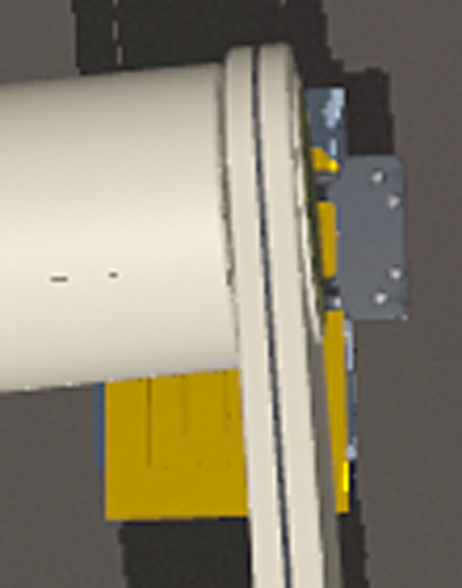

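>>> play_rows(series=[[[0.18,0,0.0015,0,0],[0.18,0,0.003,0,0],[0.18,0.005,0.0033,-0.002,0],[0.18,0.01,0.0036,-0.002,0],[0.18,0.014,0.0038,-0.002,0],[0.18,0.017,0.004,-0.002,0],[0.18,0.02,0.0042,-0.002,0],[0.18,0.02,0.0042,-0.002,0]]])

```text
t: 5.85
tool_pos: [0.5586, 0.1227, 0.0926]
orientation: [-3.14, -0.087, -0.001]
force: [-0.1, -0.1, 0.1]
opening: 0.038
```

```bash
python3 st.py; python3 look.py 5
```

```text
5.85 [0.5586 0.1227 0.0926] yaw 0.0557 tip z 0.0786 tubframe 0.04191819400017294 0.004677437507092853 [-0.0555 -0.0701  0.1302] 0.03800965674082162
-110 17 y [-55.2  56.3] z [-0.5 85.1 89.6]
-95 270 y [-56.3  57. ] z [83.8 86.8 89.5]
-80 269 y [-56.6  57.1] z [83.  87.8 97.9]
-65 264 y [-57.   56.6] z [81.9 84.8 94. ]
-50 266 y [-57.5  56.7] z [80.4 83.6 93.8]
-35 271 y [-57.8  56.6] z [79.  82.4 92.2]
-20 224 y [-57.4  56.5] z [78.2 81.2 91.5]
-5 39 y [-62.6 -46.9] z [ 76.8  80.  117.6]
10 7 y [-63.9 -48.5] z [ 76.9  81.8 440.7]
25 24 y [-63.7 -48.6] z [ 76.3  78.6 435.7]
40 28 y [-62.4 -46.9] z [ 74.   76.3 306.2]
55 19 y [-53.4 -47.1] z [72.8 76.2 79. ]
x range [-95.2  59.7]
```

View pics/s5.png

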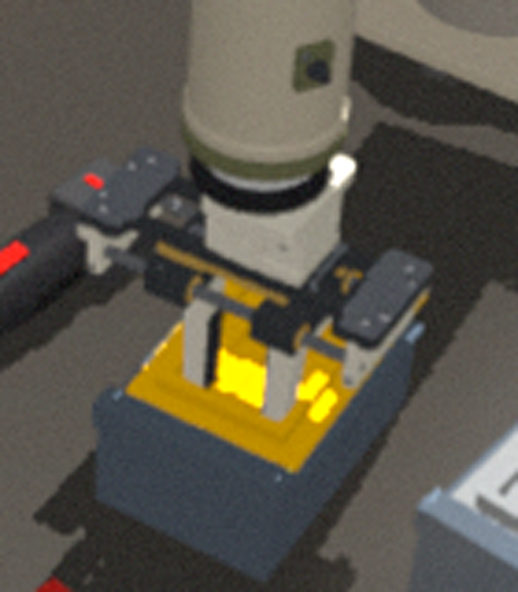

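>>> play_rows(series=[[[0.18,0.003,0.0002,0,0],[0.18,0.005,0.0003,0,0],[0.18,0.007,0.0004,0,0],[0.18,0.007,0.0004,0,0]]])

```text
t: 6.35
tool_pos: [0.5654, 0.1231, 0.0926]
orientation: [-3.14, -0.088, -0.0]
force: [0.1, -0.5, -0.8]
opening: 0.0382
```

```bash
python3 st.py; python3 look.py 6
```

```text
6.35 [0.5654 0.1231 0.0926] yaw 0.0558 tip z 0.0786 tubframe 0.04873579843490699 0.004646449239985563 [ 0.12   -0.4595 -0.7528] 0.038194483220105456
-110 6 y [-52.9  17.1] z [0.4 1.3 2.7]
-95 157 y [-56.3  56.8] z [83.7 86.4 89. ]
-80 257 y [-56.6  57. ] z [83.4 87.1 96.9]
-65 270 y [-55.7  56.9] z [81.9 85.  95.9]
-50 267 y [-57.4  56.7] z [80.6 83.6 93.2]
-35 271 y [-57.8  56.7] z [79.6 82.4 92.7]
-20 257 y [-56.1  56.4] z [78.4 81.6 91.5]
-5 166 y [-58.7  54.9] z [77.5 80.6 90.4]
10 29 y [-62.4 -46.2] z [76.7 78.9 82. ]
25 13 y [-64.1 -49.1] z [ 76.8 430.7 447.2]
40 29 y [-63.1 -47.1] z [ 75.   78.  437.3]
55 29 y [-53.7 -47.2] z [73.4 75.7 78.1]
70 6 y [-51.6 -47.5] z [74.  75.3 76.6]
x range [-88.6  68. ]
```

View pics/s6.png

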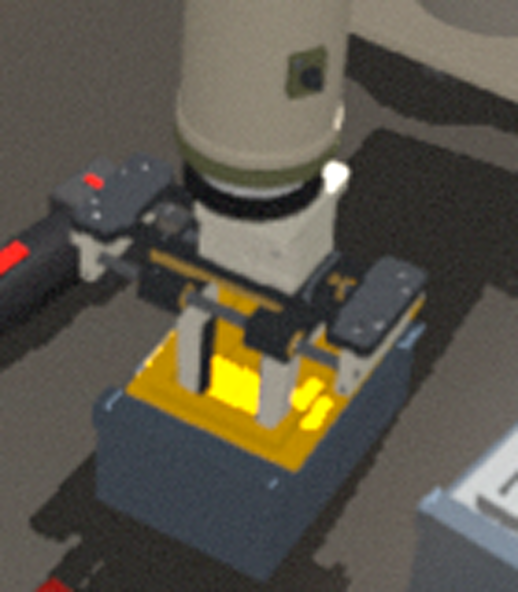

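>>> play_rows(series=[[[0.18,0.001,0,0,0],[0.18,0.002,0,0,0],[0.18,0.002,0,0,0]]])

```text
t: 6.75
tool_pos: [0.5674, 0.123, 0.0928]
orientation: [-3.14, -0.088, -0.001]
force: [-0.4, -0.7, -0.0]
opening: 0.0383
```

>>> play_rows(series=[[[0.18,0.001,0,0,0],[0.18,0.002,0,0,0],[0.18,0.002,0,0,0]]])

```text
t: 7.05
tool_pos: [0.5686, 0.1231, 0.0925]
orientation: [3.14, 0.088, -0.002]
force: [-5.0, 0.3, 2.7]
opening: 0.0383
```

```bash
python3 st.py; python3 look.py 7
```

```text
7.05 [0.5686 0.1231 0.0925] yaw 0.0559 tip z 0.0785 tubframe 0.05190300157155023 0.004472991503848948 [-4.9919  0.2947  2.7235] 0.03832348077691723
-95 119 y [-56.3  57.4] z [80.  83.2 86.3]
-80 256 y [-56.5  57.4] z [79.6 83.2 93.2]
-65 268 y [-56.8  57.1] z [78.9 82.5 93.6]
-50 267 y [-57.3  57.1] z [78.  81.5 91.3]
-35 269 y [-57.8  56.9] z [77.6 80.6 89.7]
-20 262 y [-57.9  56.9] z [76.6 79.8 89. ]
-5 247 y [-56.4  56.7] z [76.2 79.1 88.9]
10 42 y [-62.8  18.7] z [75.4 77.2 82.1]
25 11 y [-64.3 -54.6] z [202.  434.5 445.8]
40 26 y [-63.4 -48.8] z [ 74.4  76.3 444.3]
55 26 y [-53.6 -47.1] z [73.2 75.4 78.3]
70 15 y [-53.8 -47.4] z [71.3 74.5 76.1]
x range [-85.9  72.3]
```

View pics/t7.png

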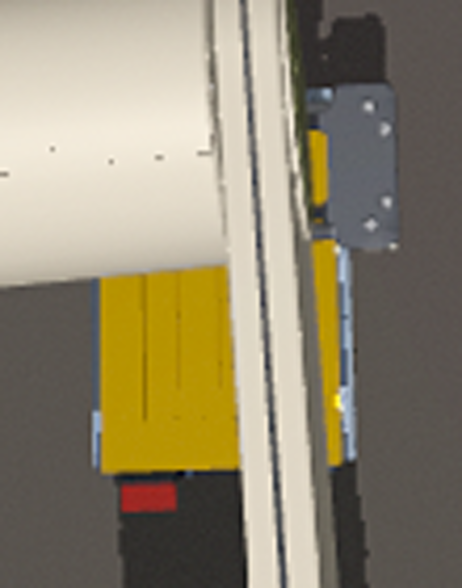

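Push-back is done: 5 N against the stop, and the front has dropped onto the ramps. Next I'll lift, close the fingers and go to the front middle of the recess.

>>> play_rows(series=[[[0.18,-0.001,0,0.005,0],[0.18,-0.001,0,0.035,0],[0.6,-0.001,0,0.035,0],[1,-0.045,-0.004,0.035,0],[1,-0.085,-0.009,0.035,0],[1,-0.1035,-0.0108,0.035,0],[1,-0.1035,-0.0108,0.035,0],[1,-0.1035,-0.0108,0.035,0]]], force=30)

```text
t: 7.95
tool_pos: [0.4667, 0.1123, 0.1283]
orientation: [-3.14, -0.088, -0.004]
force: [-0.6, -0.5, 0.2]
opening: 0.0007
```

```bash
python3 st.py; python3 look.py 8
```

```text
7.95 [0.4667 0.1123 0.1283] yaw 0.0557 tip z 0.1143 tubframe -0.050430258688474755 -0.0005373061415602055 [-0.577  -0.5184  0.192 ] 0.0006577470777521017
-80 26 y [-56.7 -50.5] z [80.6 82.7 85.6]
-65 30 y [-57.  -49.5] z [80.  82.5 84.6]
-50 23 y [-67.2 -48.9] z [ 77.8  82.3 464. ]
-35 25 y [-66.5 -45.4] z [ 78.   81.3 471.6]
-20 129 y [-61.8  56.9] z [76.5 79.6 90.7]
-5 370 y [-56.3  56.4] z [76.  79.2 89.5]
10 413 y [-56.6  56.7] z [74.8 78.1 88.3]
25 404 y [-55.   56.4] z [74.5 77.3 87.8]
40 395 y [-55.3  56.4] z [73.1 76.3 86.8]
55 401 y [-55.7  56.7] z [73.3 79.7 87.2]
70 210 y [-55.6  58. ] z [71.7 74.8 77.8]
x range [-71.3  77.3]
```

View pics/s8.png

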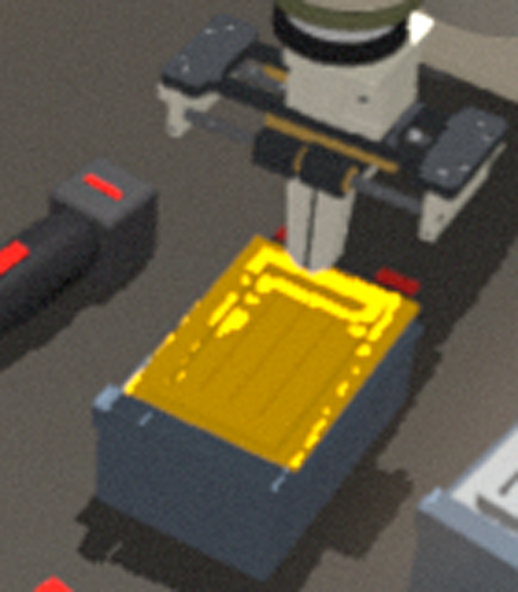

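View pics/t8.png

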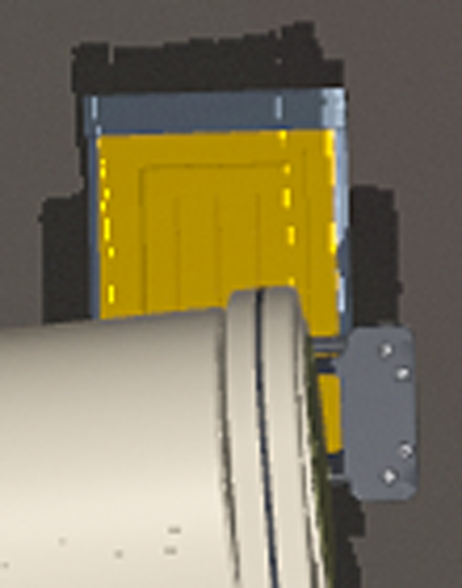

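The lid's back is hidden under the lip (top crop, rows 95–130) and its front is raised on both catches. Now I'll press down at the front.

>>> play_rows(series=[[[1,-0.001,0,-0.015,0],[1,-0.001,0,-0.026,0],[1,-0.001,0,-0.03,0],[1,-0.001,0,-0.03,0]]])

```text
t: 8.45
tool_pos: [0.4649, 0.1122, 0.0971]
orientation: [3.14, 0.087, -0.001]
force: [1.7, 1.1, -0.5]
opening: 0.0004
```

>>> play_rows(series=[[[1,0,0,-0.001,0],[1,0,0,-0.002,0],[1,0,0,-0.003,0],[1,0,0,-0.003,0]]])

```text
t: 8.85
tool_pos: [0.4652, 0.1123, 0.0953]
orientation: [-3.14, -0.088, -0.002]
force: [0.5, 0.6, 4.2]
opening: 0.0003
```

>>> play_rows(series=[[[1,0,0,-0.001,0],[1,0,0,-0.002,0],[1,0,0,-0.002,0]]])

```text
t: 9.15
tool_pos: [0.4655, 0.1124, 0.0936]
orientation: [-3.14, -0.088, -0.003]
force: [1.9, -0.5, 8.2]
opening: 0.0003
```

>>> play_rows(series=[[[1,0,0,-0.001,0],[1,0,0,-0.002,0],[1,0,0,-0.002,0]]])

```text
t: 9.45
tool_pos: [0.4651, 0.1123, 0.091]
orientation: [-3.14, -0.088, -0.002]
force: [2.4, 0.8, 0.4]
opening: 0.0005
```

>>> play_rows(series=[[[1,0,0,-0.001,0],[1,0,0,-0.002,0],[1,0,0,-0.002,0]]])

```text
t: 9.75
tool_pos: [0.4642, 0.1122, 0.0882]
orientation: [3.14, 0.088, -0.002]
force: [1.9, -0.1, 0.3]
opening: 0.0006
```

>>> play_rows(series=[[[1,0,0,-0.001,0],[1,0,0,-0.002,0],[1,0,0,-0.002,0]]])

```text
t: 10.05
tool_pos: [0.4642, 0.1122, 0.0872]
orientation: [3.14, 0.088, -0.002]
force: [-4.9, -1.2, 10.5]
opening: 0.0003
```

>>> play_rows(series=[[[1,0,0,-0.001,0],[1,0,0,-0.002,0],[1,0,0,-0.002,0],[1,0,0,-0.002,0]]])

```text
t: 10.45
tool_pos: [0.4643, 0.1122, 0.0871]
orientation: [3.14, 0.088, -0.002]
force: [-14.4, -2.9, 30.2]
opening: 0.0009
```

```bash
python3 st.py; python3 look.py 9
```

```text
10.45 [0.4643 0.1122 0.0871] yaw 0.056 tip z 0.0731 tubframe -0.05278898528579732 -0.0005057186933067951 [-14.3702  -2.9265  30.1785] 0.0008781259404015928
-80 15 y [-57.9 -54.1] z [70.6 74.  76. ]
-65 20 y [-56.7 -52.3] z [70.9 72.9 75.2]
-50 20 y [-67.  -50.7] z [ 71.9  74.8 431.5]
-35 20 y [-66.2 -47.1] z [ 70.7 125.1 430.5]
-20 141 y [-57.6  57.6] z [70.  74.2 85.4]
-5 380 y [-56.5  57.3] z [71.3 74.4 85. ]
10 414 y [-56.3  57.2] z [71.6 74.3 84.8]
25 405 y [-56.7  56.9] z [71.2 74.4 84.3]
40 397 y [-55.2  56.7] z [71.1 74.2 84.6]
55 398 y [-55.6  56.6] z [71.6 77.4 86.1]
70 209 y [-55.7  56.6] z [70.6 73.6 76.4]
x range [-67.7  77.2]
```

View pics/s9.png

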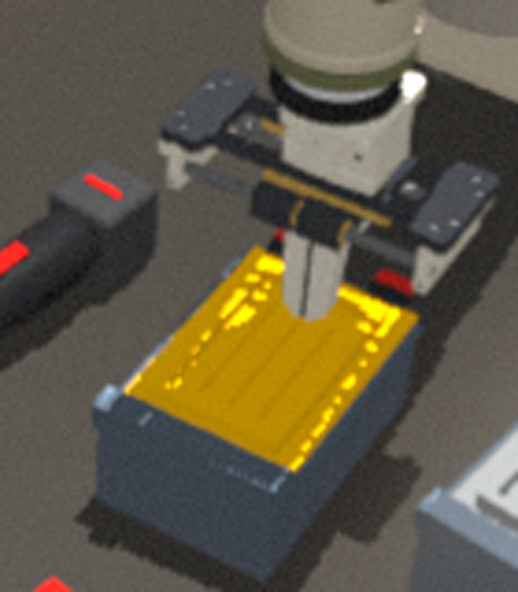

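The lid is flat at z≈74 all over. I'll back off, lift well clear and check.

>>> play_rows(series=[[[1,0,0,0.005,0],[1,0,0,0.04,0],[1,0,-0.03,0.08,0],[1,0,-0.07,0.1,0],[1,-0.02,-0.11,0.12,0],[1,-0.03,-0.15,0.13,0],[1,-0.04,-0.19,0.13,0],[1,-0.05,-0.23,0.13,0]]])

```text
t: 11.35
tool_pos: [0.4137, -0.119, 0.2147]
orientation: [-3.14, -0.088, -0.0]
force: [1.4, -0.3, -0.4]
opening: 0.0003
```

>>> play_rows(series=[[[1,0,-0.04,0,0],[1,0,-0.08,0,0],[1,0,-0.11,0,0],[1,0,-0.11,0,0],[1,0,-0.11,0,0],[1,0,-0.11,0,0]]])

```text
t: 11.95
tool_pos: [0.4144, -0.2267, 0.2141]
orientation: [-3.139, -0.088, 0.001]
force: [-0.1, 0.1, 0.4]
opening: 0.0006
```

```bash
python3 st.py; python3 look.py 10
python3 - <<'E'
from h import *
c=cam('top'); hsv=cv2.cvtColor(c['color'],cv2.COLOR_RGB2HSV)
H,S,V=[hsv[...,i].astype(int) for i in range(3)]
P=cloud(c)
red=(((H<8)|(H>172))&(S>110)&(V>60)).astype(np.uint8)
n,l,st,ce=cv2.connectedComponentsWithStats(red)
for i in range(1,n):
    if st[i,4]>15:
        ys=np.where(l==i)[0]; print('red',ce[i].round(1),st[i],np.nanmedian(P[l==i][:,2]).round(4),plane(c,ce[i],0.081).round(4))
E
```

```text
11.95 [ 0.4144 -0.2267  0.2141] yaw 0.0563 tip z 0.2001 tubframe -0.12161154336294733 -0.33609789584556665 [-0.0715  0.1255  0.3639] 0.0006409127853669547
-95 171 y [-57.9  56.5] z [70.4 73.9 76.9]
-80 398 y [-56.2  56.4] z [71.5 75.2 85.7]
-65 427 y [-56.5  56.3] z [71.5 74.8 85. ]
-50 407 y [-57.   55.9] z [71.3 74.2 84.3]
-35 410 y [-55.3  57.9] z [71.3 74.2 84.6]
-20 411 y [-55.6  57.5] z [71.3 74.3 84.9]
-5 399 y [-55.9  57.3] z [71.1 74.3 84.6]
10 412 y [-56.4  57. ] z [71.4 74.4 84.8]
25 407 y [-56.8  57. ] z [71.  74.4 84.6]
40 399 y [-57.1  56.8] z [71.4 74.2 84.9]
55 399 y [-57.4  56.5] z [71.6 78.1 86. ]
70 205 y [-55.7  56.2] z [71.  73.9 76.4]
x range [-86.3  76.9]
red [275.6 206.9] [262 201  28  13 225] 0.0063 [[0.6869 0.103  0.081 ]]
red [358.4 284.3] [355 277   8  16 101] 0.0634 [[ 0.5308 -0.0727  0.081 ]]
red [ 30.7 335.7] [   0  293   71   89 4604] 0.0229 [[0.4054 0.6003 0.081 ]]
red [354.1 329.8] [347 328  15   5  47] 0.0643 [[ 0.4379 -0.0656  0.081 ]]
red [249.9 338. ] [243 335  14   7  92] 0.0816 [[0.4164 0.1459 0.081 ]]
red [285.3 336.9] [279 334  14   7  91] 0.0815 [[0.4204 0.0743 0.081 ]]
red [140.5 350.4] [134 347  14   8  98] 0.0813 [[0.3845 0.368  0.081 ]]
red [175.4 354.7] [169 351  14   8  92] 0.0817 [[0.3783 0.2961 0.081 ]]
```

View pics/t10.png

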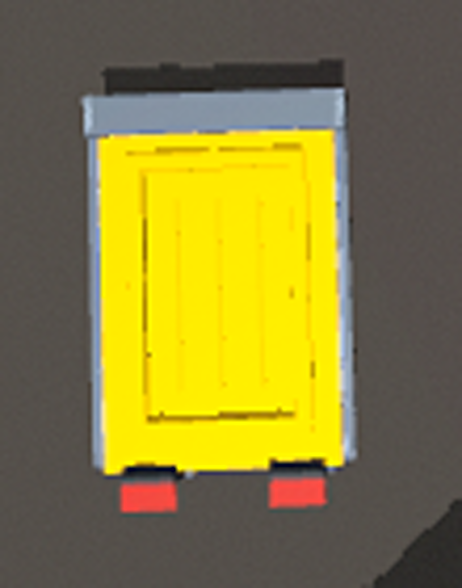

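View pics/s10.png

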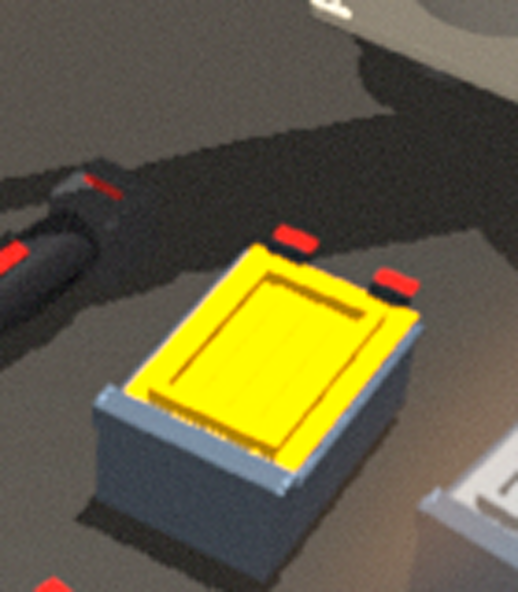

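Run:
```python
from h import *
c=cam('top'); hsv=cv2.cvtColor(c['color'],cv2.COLOR_RGB2HSV); H,S,V=[hsv[...,i].astype(int) for i in range(3)]
m=(H>18)&(H<36)&(S>140)&(V>60); y=.056
q=[(u,np.where(m[300:345,u])[0][-1]+300.5) for u in range(261,277)]
X=plane(c,q,0.073)-[.517,.1157,0]; print('front edge tub x (mm)',np.median(X[:,0]*np.cos(y)+X[:,1]*np.sin(y))*1000)
```

```text
front edge tub x (mm) -87.58760499229554
```

```bash
python3 -c "
from plant import robot
print(robot.close_job())"
```

```text
the job is handed in; nothing more can be done
None
```

The tub is shut: the yellow lid lies flush with its back edge under the lip, and both catches look snapped over its front. I handed the job in at about 12 s of the 64 s allowed; no verdict was reported.

**What I did:** With two spread fingertips in the lid's recess I squared the lid and drew it forward until its back edge dropped to the rim. I then slid it back under the lip, feeling about 5 N at the stop. Last, with closed fingers at the front middle, I pressed until the resistance fell away, then seated it at about 30 N straight down (about 34 N in all). That is well under the 70 N limit.

**Last checks:**
- **Flush:** the lid's upper face reads about 74 mm at every point along its length; 73 mm is ideal, and the calibration is good to about 2 mm.
- **Position:** its front edge is at x ≈ -87.6 mm in the tub's frame, so the back edge is at about 89.4 mm, against the stop. It is centred sideways to within about 0.5 mm.
- **Catches:** both red tabs stand at 81 mm, and the fully visible one is where it was at the start. I judged the catches from these pictures; their angles could not be read directly.
- **Surroundings:** in the top view the tub, the shut tub's tabs, the grinder and the spanner are where they were at the start. The arm is clear of everything.

No check failed or disagreed.

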